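# Change over the moisture canisters in the drying dock

### The arm

A 7-joint arm with a two-finger parallel gripper is mounted at the origin on the work surface. World frame = base frame: x ahead of the robot, y to its left, z up, the work surface at z = 0. Lengths are in m, angles in rad, forces in N, time in s.
With the tool pointing down it reaches from about 0.35 to 0.9 m from the base axis. Payload 19.9 kg.
Tool frame: the origin (TCP) lies between the finger pads; the fingertips stand 19 mm ahead of it and the grasp point (between the pads) is the TCP; z points along the fingers, y is the direction in which the jaws open and shut (so a half turn about z gives the same grasp; the last joint's range is limited). The gripper opens to 94 mm and grips with 3 to 60 N. Pads are 16 mm wide; open, the fingers measure 119 mm over their backs; the gripper's body (75 mm by 177 mm) begins 78 mm behind the grasp point.
Start: joints at [-1.375, 0.417, -0.01, 1.614, 0.005, 1.111, -0.053], TCP at [0.147, 0.607, 0.193] pointing down, gripper open.
Joint ranges: [-2.81, 2.81], [-0.39, 2.02], [-1.27, 1.25], [0.06, 2.57], [-1.19, 4.33], [0.19, 2], [-2.82, 2.82]. Speed limits (rad/s): [1.89, 1.89, 2.39, 2.39, 3.01, 3.01, 3.01].

### API

Orientations are given as a 3x3 rotation matrix whose columns are the frame's x, y, z axes.
In Python, from rig import robot gives the robot as it stands. Calls block until the motion is done:
- robot.move_ptp(position, orientation): joint-space move of the TCP to a pose.
- robot.move_linear(position, velocity=0.15, frame=None, threshold=None): straight line of the TCP; frame=None keeps the orientation; velocity is the mean speed in m/s. With threshold (N) it stops when the force on the tool has changed by that much, and returns True; else False.
- robot.goto_joints(angles): joint-space move.
- robot.gripper_to(opening): finger opening in m; the grip force is fixed at half the most; returns when the fingers have stopped.
- robot.pause(seconds).
- robot.ik(position, orientation): joint angles nearest the present ones, or None.
- robot.get_state(): the state.
- robot.grab_frame(name): name is "scene" or "top" or "wrist"; returns the picture (384x512x3 uint8, red, green, blue); there is no depth.
- robot.camera_info(name): a dict with "fx", "fy", "cx", "cy" (pixels), "rvec" (rotation vector, rad) and "tvec" (3), from world to camera coordinates, as OpenCV has them. Camera axes: x right, y down, z forward; pixel columns grow to the right and rows downward; lengths in m; the calibration is good to about 2 mm. A picture is of the moment at which its call begins: read the wrist's pose just before it. camera_info takes no time and is no camera call; for the wrist camera it gives the pose at the moment of the call.
A pose or a line that the arm cannot do raises robot.PlanningError and nothing moves.
- robot.sign_off(): hands the job in, once; it reports no verdict.
The state is a dict: "time": time; "qpos": joint angles; "joint_vel": joint speeds; "effort": joint torques, N m; "ee_pos": TCP position; "tool_rot": TCP orientation; "force": force on the tool from outside, world axes, zero at the start; "moment": the same for the moment, N m; "opening": finger opening in m.
Only numpy, scipy, OpenCV 4.12 (cv2) and the standard library are available. Lean on these libraries where they do the work, as an engineer would, in place of code of your own. Each camera call takes 0.05 s, during which the arm holds its last target.

### The job

Change over the moisture canisters for the dry-goods bins: first flip the drying dock's toggle switch off (bat leaning towards the robot), before anything goes in or out of the dock; then stand every dried canister that is in the dock upright in the white tray, and drop each damp canister from the shelf upright into a pocket of its own. When all are in place with the switch still off, flip it back on (bat leaning away from the robot), and leave the sugar pot, tea caddy and honey jar where they are.

Things in the scene. Friction and masses are not known exactly. Their poses are not given: they have to be found in the camera images.
- dock: fixed drying dock, a block 220 mm (x) by 320 mm (y) by 40 mm high, turned up to 0.2 rad about the vertical; origin on its underside, at the middle of the four pockets (the block spans x -110..110, y -110..210 mm). The steel part has a 2 by 2 grid of round pockets, at x and y +-52.5 mm; the grey end (+y) is the control panel with the toggle switch
- switch (a joint): white toggle bat on the dock's panel, tilt in rad about the dock's y axis: +0.44 leaning to the dock's +x (away from the robot, towards the black dot) = on, -0.44 leaning to -x (towards the robot) = off; 0 upright. It is over-centre: once pushed past upright it snaps by itself to the stop on that side; 1 to 2 N at the tip moves it
- switch_pivot (a point): the bat's pivot, level with the top of the panel (40 mm above the work surface); axes as the dock's. The bat is a round stick 62 mm long from here, 12 mm thick at the root, 18 mm near the tip
- bat_tip (a point): the free end of the bat, 62 mm from the pivot, moves with it
- pocket1 (a point): centre of the mouth of a round pocket in the dock, level with the dock's top (z = 40 mm); the pocket is 63 mm wide and 28 mm deep with a flat floor, so a canister in it stands 44 mm out of the dock
- pocket2 (a point): centre of the mouth of a round pocket in the dock, level with the dock's top (z = 40 mm); the pocket is 63 mm wide and 28 mm deep with a flat floor, so a canister in it stands 44 mm out of the dock
- pocket3 (a point): centre of the mouth of a round pocket in the dock, level with the dock's top (z = 40 mm); the pocket is 63 mm wide and 28 mm deep with a flat floor, so a canister in it stands 44 mm out of the dock
- pocket4 (a point): centre of the mouth of a round pocket in the dock, level with the dock's top (z = 40 mm); the pocket is 63 mm wide and 28 mm deep with a flat floor, so a canister in it stands 44 mm out of the dock
- damp1_center (a point): damp canister that stands on the work surface at the start: upright round aluminium canister, 52 mm diameter, 72 mm tall, 0.11 to 0.22 kg, with a weighted base so that it stays standing; the point is at its centre, half-way up (36 mm), z up along its axis; None if absent
- damp2_center (a point): damp canister that stands on the work surface at the start: upright round aluminium canister, 52 mm diameter, 72 mm tall, 0.11 to 0.22 kg, with a weighted base so that it stays standing; the point is at its centre, half-way up (36 mm), z up along its axis; None if absent
- damp3_center (a point): damp canister that stands on the work surface at the start: upright round aluminium canister, 52 mm diameter, 72 mm tall, 0.11 to 0.22 kg, with a weighted base so that it stays standing; the point is at its centre, half-way up (36 mm), z up along its axis; None if absent
- damp4_center (a point): damp canister that stands on the work surface at the start: upright round aluminium canister, 52 mm diameter, 72 mm tall, 0.11 to 0.22 kg, with a weighted base so that it stays standing; the point is at its centre, half-way up (36 mm), z up along its axis; None if absent
- dry1_center (a point): dried canister that stands in a pocket of the dock at the start: upright round aluminium canister, 52 mm diameter, 72 mm tall, 0.11 to 0.22 kg, with a weighted base so that it stays standing; the point is at its centre, half-way up (36 mm), z up along its axis; None if absent
- dry2_center (a point): dried canister that stands in a pocket of the dock at the start: upright round aluminium canister, 52 mm diameter, 72 mm tall, 0.11 to 0.22 kg, with a weighted base so that it stays standing; the point is at its centre, half-way up (36 mm), z up along its axis; None if absent
- dry3_center (a point): dried canister that stands in a pocket of the dock at the start: upright round aluminium canister, 52 mm diameter, 72 mm tall, 0.11 to 0.22 kg, with a weighted base so that it stays standing; the point is at its centre, half-way up (36 mm), z up along its axis; None if absent
- dry4_center (a point): dried canister that stands in a pocket of the dock at the start: upright round aluminium canister, 52 mm diameter, 72 mm tall, 0.11 to 0.22 kg, with a weighted base so that it stays standing; the point is at its centre, half-way up (36 mm), z up along its axis; None if absent
- tray: fixed shallow white tray, 240 mm (x) by 120 mm (y), 22 mm high, walls and floor 5 mm thick; origin at the centre of its underside; turned up to 0.2 rad about the vertical; takes two canisters, 55 mm either side of its middle along x
- sugar_pot_center (a point): bystander: lidded ceramic sugar pot, 96 mm wide, 108 mm tall; point 50 mm up its axis
- tea_caddy_center (a point): bystander: square steel tea caddy, 79 mm wide, 118 mm tall; point 55 mm up its axis
- honey_jar_center (a point): bystander: amber glass honey jar, 66 mm wide, 107 mm tall; point 50 mm up its axis
Things that resemble listed ones, but are neither listed nor needed, are in the scene too. Leave any turquoise look-alike of the part that bears damp3_center alone.

How it is judged:
By the outcome, as a careful person would: the job done as asked, in the order asked, and still so for the second after the job is handed in, with the robot touching nothing.
Of damp1, damp2, damp3, damp4 only 3 to 4 are there at a start; the rules pass over those that are not, and their reading is None.
Of dry1, dry2, dry3, dry4 only 1 to 2 are there at a start; the rules pass over those that are not, and their reading is None.
At some moment in a run one of damp1, damp2, damp3, damp4 may be knocked a few centimetres aside while the robot is not near it.
It also fails if it takes over 210 s, if anything falls off the work surface, if the arm or the gripper's body presses on something with over 40 N, if the wrist force passes 120 N, or if a joint passes its speed limit or range.

## Working session

There is one attempt and no reset: what is moved stays moved. The work goes in short steps, each a Python script; the robot and the scene stay as the last script left them, time stands still between calls to the robot, and variables do not carry over. Pictures are saved under pics/ and viewed, and the job is handed in when it is done.

```bash
ls; mkdir -p pics; python3 - <<'E'
from rig import robot
import cv2
for n in ["scene","top","wrist"]:
    im=robot.grab_frame(n); cv2.imwrite(f"pics/a_{n}.png",cv2.resize(im[:,:,::-1],(800,600),interpolation=cv2.INTER_CUBIC))
    print(n,robot.camera_info(n))
s=robot.get_state();print(s)
E
```

```text
pics
scene {'fx': 441.09700741836144, 'fy': 441.09700741836144, 'cx': 252.7921734784182, 'cy': 191.15512604492747, 'rvec': array([ 2.09856842,  0.95452974, -0.4421694 ]), 'tvec': array([-0.37331688, -0.21510124,  1.73368099])}
top {'fx': 372.6080100579176, 'fy': 372.6080100579176, 'cx': 254.36397796912277, 'cy': 186.7742627816044, 'rvec': array([ 2.15061628, -2.06174162,  0.2204054 ]), 'tvec': array([-0.02285251,  0.57009366,  1.02425721])}
wrist {'fx': 284.445654048749, 'fy': 284.445654048749, 'cx': 255.66565156579327, 'cy': 191.2501472606402, 'rvec': array([-2.28174895, -1.79446051, -0.25821216]), 'tvec': array([-0.62456296, -0.02850181,  0.39372329])}
{'time': 0.15, 'qpos': array([-1.37452896,  0.41783096, -0.01031301,  1.61401101,  0.00472286,
        1.11066684, -0.05304741]), 'joint_vel': array([ 0.00054791, -0.00133909, -0.00093822, -0.0011065 ,  0.00042963,
        0.00190674, -0.00033817]), 'effort': array([ 1.27433861e-03, -8.51544499e+01,  6.39200751e-01, -4.26133955e+01,
       -4.88365931e-02,  1.71194540e-02,  1.46799443e-04]), 'ee_pos': array([0.147152  , 0.60714265, 0.19298309]), 'tool_rot': array([[-9.71861424e-01,  2.35553302e-01, -1.19594800e-04],
       [ 2.35553315e-01,  9.71861025e-01, -8.85183681e-04],
       [-9.22784138e-05, -8.88446824e-04, -9.99999601e-01]]), 'force': array([-0.31158802, -0.66169442,  0.44050273]), 'moment': array([-0.00444235, -0.00882446, -0.04156499]), 'opening': 0.09365056118038077}
```

View pics/a_scene.png

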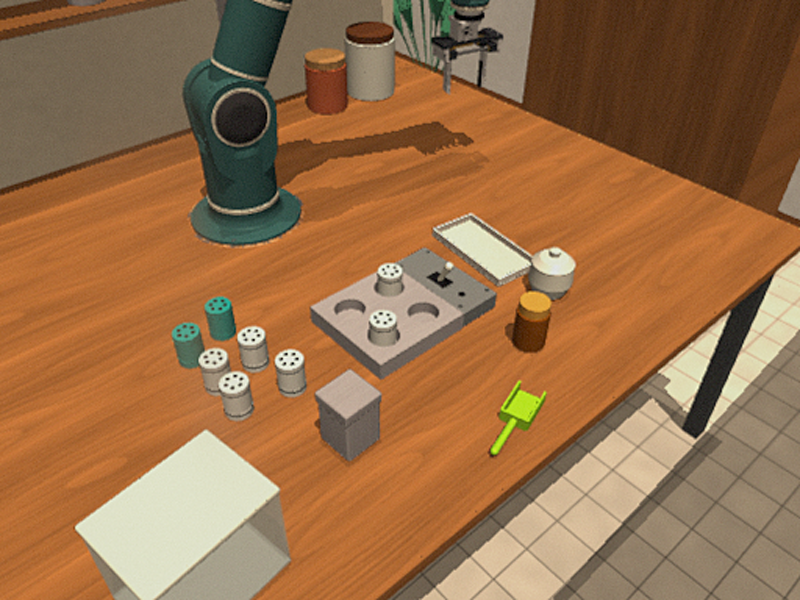

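View pics/a_top.png

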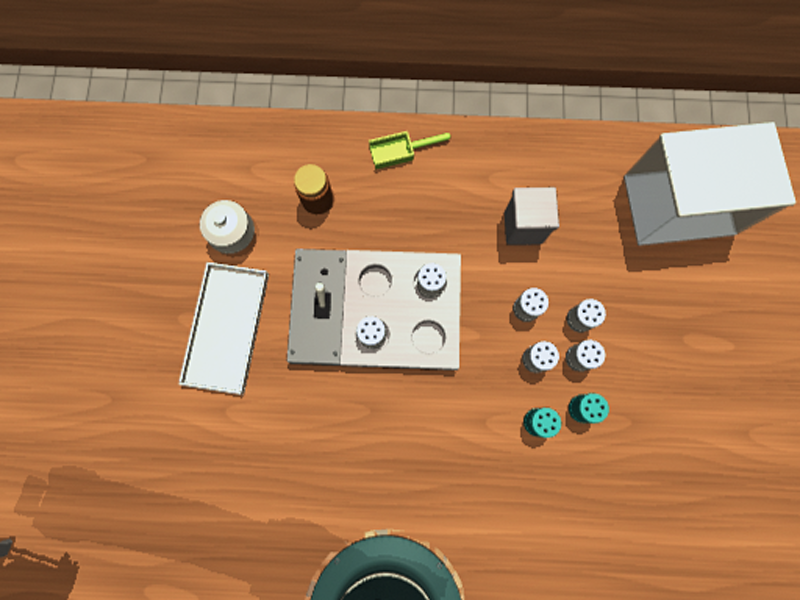

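View pics/a_wrist.png

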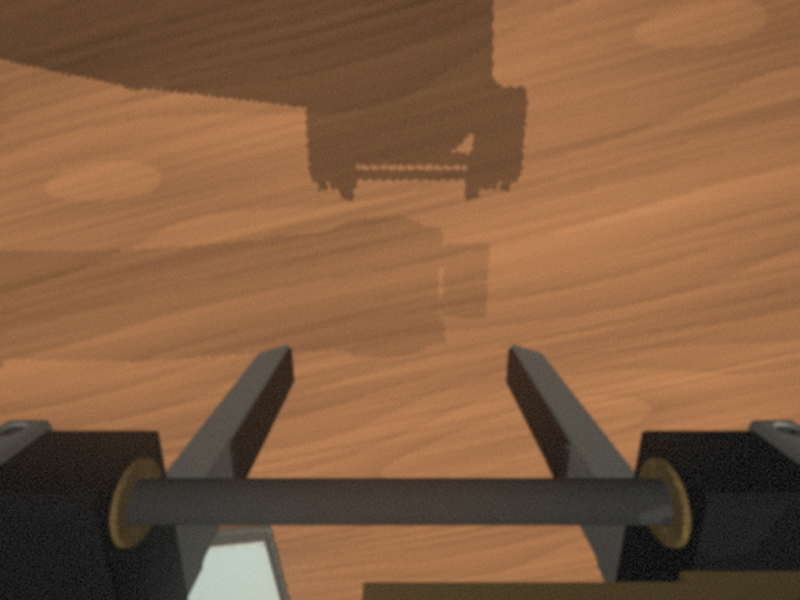

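The top view (800x600) shows the dock with dried canisters at (431,279) and (371,331), and the switch at (321,297), now on. The tray is at (223,329).

There are six loose canisters on the right:
- **White:** (533,303), (591,315), (543,357) and (590,354). These match the dry ones, so they fit as damp1 to damp4.
- **Turquoise:** (545,422) and (593,408). These are the look-alikes, so I'll leave them alone.

Next I'll enlarge crops to confirm this and measure.

```bash
cat > h.py <<'E'
import numpy as np, cv2
from rig import robot
def cam(n,ci=None):
    c=ci or robot.camera_info(n); K=np.array([[c['fx'],0,c['cx']],[0,c['fy'],c['cy']],[0,0,1.]])
    return K,np.array(c['rvec'],float),np.array(c['tvec'],float)
def pix2w(n,uv,z,ci=None):
    K,r,t=cam(n,ci); R=cv2.Rodrigues(r)[0]; C=-R.T@t
    uv=np.atleast_2d(uv).astype(float); d=(np.linalg.inv(K)@np.c_[uv,np.ones(len(uv))].T).T@R
    return C+d*((z-C[2])/d[:,2])[:,None]
def w2pix(n,P,ci=None):
    K,r,t=cam(n,ci); return cv2.projectPoints(np.atleast_2d(P).astype(float),r,t,K,None)[0][:,0]
def crop(n,im,u0,v0,w,h,s,name,marks=()):
    c=cv2.resize(np.ascontiguousarray(im[v0:v0+h,u0:u0+w,::-1]),None,fx=s,fy=s,interpolation=cv2.INTER_CUBIC)
    for p in marks:
        cv2.circle(c,tuple(int(round(x)) for x in ((p[0]-u0+.5)*s,(p[1]-v0+.5)*s)),2,(0,0,255),-1)
    cv2.imwrite('pics/'+name,c)
E
python3 - <<'E'
from h import *
im=robot.grab_frame("top"); np.save('top0.npy',im)
crop('top',im,325,175,75,112,5,'c1.png')
crop('top',im,110,150,190,110,4,'c2.png')
E
```

```text
(no output)
```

View pics/c1.png

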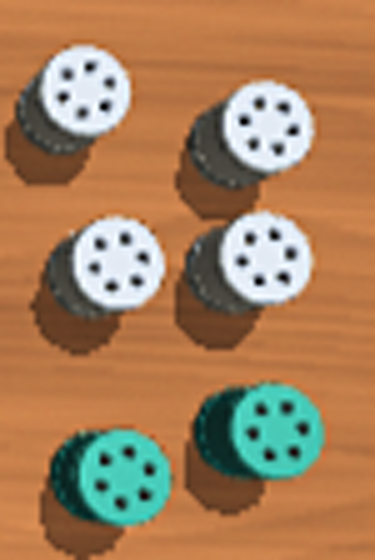

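View pics/c2.png

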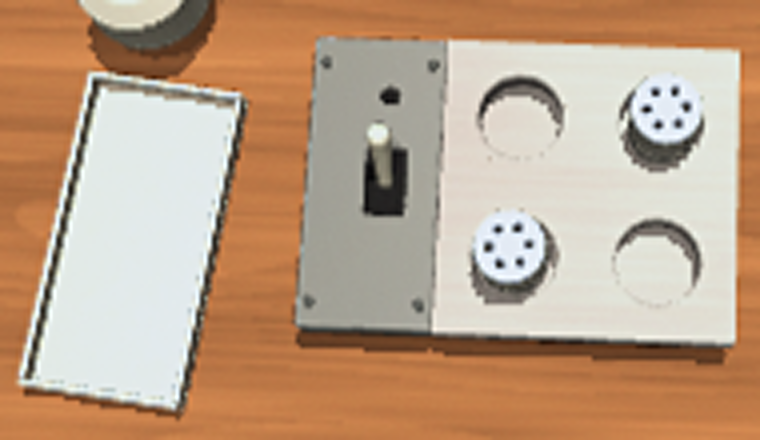

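```bash
cat >> h.py <<'E'
def caps(im,n='top'):
    """white cap blobs -> list of (u,v,area)"""
    hsv=cv2.cvtColor(im,cv2.COLOR_RGB2HSV)
    m=((hsv[...,2]>205)&(hsv[...,1]<28)).astype(np.uint8)
    cs,_=cv2.findContours(m,cv2.RETR_EXTERNAL,cv2.CHAIN_APPROX_NONE); out=[]
    for c in cs:
        if 100<cv2.contourArea(c)<500:
            (x,y),(a,b),_=cv2.fitEllipse(c)
            if min(a,b)/max(a,b)>.8: out.append((x,y,cv2.contourArea(c)))
    return out
E
python3 - <<'E'
from h import *
im=np.load('top0.npy')
C=caps(im); 
for c in C: print(np.round(c,1), pix2w('top',c[:2],.072)[0].round(4), pix2w('top',c[:2],.084)[0].round(4))
def cr(p): return [( (x+.5)/4-.5+110,(y+.5)/4-.5+150) for x,y in p]
d=pix2w('top',cr([(316,38),(740,50),(735,343),(298,328)]),.04)[:,:2]
t=pix2w('top',cr([(91,74),(244,95),(181,410),(20,383)]),.022)[:,:2]
print(d.round(4),t.round(4))
def rect(d,cs,name):
    from scipy.optimize import least_squares
    cs=np.array(cs)
    f=lambda p:(np.array([[np.cos(p[2]),-np.sin(p[2])],[np.sin(p[2]),np.cos(p[2])]])@cs.T).T+p[:2]-d
    r=least_squares(lambda p:f(p).ravel(),[d[:,0].mean(),d[:,1].mean(),0]); print(name,r.x.round(4),f(r.x).round(4).tolist()); return r.x
D=rect(d,[(.11,.21),(.11,-.11),(-.11,-.11),(-.11,.21)],'dock')
T=rect(t,[(.12,.06),(.12,-.06),(-.12,-.06),(-.12,.06)],'tray')
R=np.array([[np.cos(D[2]),-np.sin(D[2])],[np.sin(D[2]),np.cos(D[2])]])
for n,p,z in [('slot',(384,180),.04),('tip',(379,132),.098)]:
    w=pix2w('top',cr([p]),z)[0,:2]; print(n,w.round(4),(R.T@(w-D[:2])).round(4))
P=[(R@np.array([a,b])+D[:2]) for a in(-.0525,.0525) for b in(-.0525,.0525)]
print(np.round(P,4)); np.savez('fit.npz',D=D,T=T)
pk=w2pix('top',np.array([[*p,.04] for p in P]));
crop('top',im,110,150,190,110,4,'c3.png',list(pk)+[c[:2] for c in C])
s=robot.grab_frame('scene'); crop('scene',s,190,150,140,95,5,'c4.png',w2pix('scene',np.array([[*p,.04] for p in P])))
E
```

```text
[348.3 227.2 220. ] [ 0.463 -0.268  0.072] [ 0.4616 -0.2651  0.084 ]
[377.9 226.1 217.5] [ 0.4695 -0.3515  0.072 ] [ 0.468  -0.3476  0.084 ]
[378.2 199.7 208. ] [ 0.5454 -0.3543  0.072 ] [ 0.5431 -0.3504  0.084 ]
[341.8 192.4 205.5] [ 0.5621 -0.2507  0.072 ] [ 0.5596 -0.2479  0.084 ]
[143.5 139.6 407. ] [0.6974 0.3356 0.072 ] [0.6934 0.3317 0.084 ]
[[ 0.6521  0.2033]
 [ 0.6562 -0.1166]
 [ 0.4363 -0.1172]
 [ 0.4338  0.199 ]] [[0.6215 0.3762]
 [0.61   0.258 ]
 [0.3724 0.2826]
 [0.3868 0.402 ]]
dock [ 0.5451 -0.0079  0.0107] [[0.0008, -0.0], [0.0001, -0.0001], [-0.0, -0.0018], [-0.0009, 0.0019]]
tray [ 0.4977  0.3297 -0.1068] [[0.0019, 0.0004], [0.0006, -0.0008], [-0.0004, 0.0002], [-0.0021, 0.0002]]
slot [0.5453 0.1444] [0.0018 0.1523]
tip [0.5686 0.1421] [0.025  0.1497]
[[ 0.4932 -0.0609]
 [ 0.4921  0.0441]
 [ 0.5982 -0.0598]
 [ 0.5971  0.0452]]
```

View pics/c3.png

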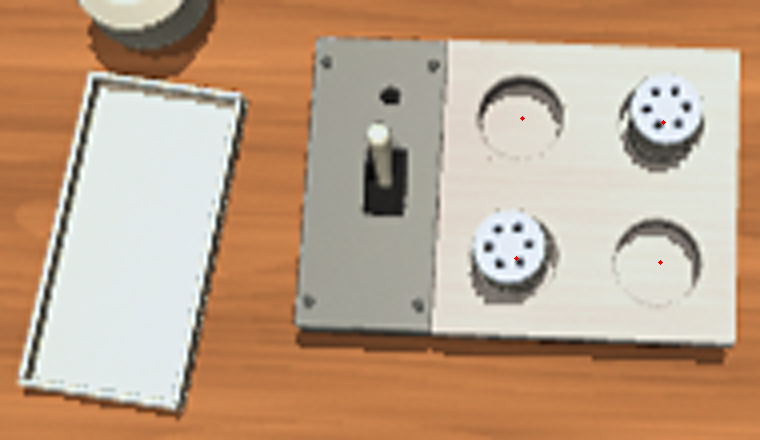

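View pics/c4.png

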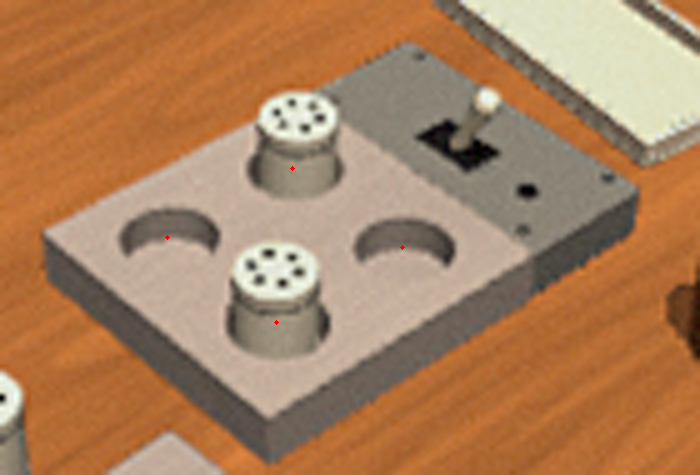

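The crop shows four white capped damp canisters and two turquoise ones, which I'm excluding. Pockets 1 and 4 (near right, far left) are empty, and the bat leans towards +x, so it is on. The pocket marks sit on the mouth centres. Now I'll flip the switch off.

```bash
cat >> h.py <<'E'
f=np.load('fit.npz'); D=f['D']; T=f['T']
def loc(F,x,y):
    c,s=np.cos(F[2]),np.sin(F[2]); return np.array([F[0]+c*x-s*y,F[1]+s*x+c*y])
def rot(a): 
    c,s=np.cos(a),np.sin(a); return np.array([[-s,c,0],[c,s,0],[0,0,-1.]])
def best(p,a):
    q0=np.array(robot.get_state()['qpos']); b=None
    for k in (a,a+np.pi):
        q=robot.ik(np.array(p),rot(k))
        if q is None: continue
        c=np.abs(np.array(q)-q0).max()+ (5 if abs(q[6])>2.6 else 0)
        if b is None or c<b[0]: b=(c,k)
    return b[1]
E
python3 - <<'E'
from h import *
s=robot.get_state(); p=s['ee_pos']
robot.move_linear(np.array([p[0],p[1],.26]),velocity=.2)
robot.gripper_to(0.0)
a=D[2]+np.pi/2
xy=loc(D,.072,.151); k=best([*xy,.2],a)
robot.move_ptp(np.array([*xy,.2]),rot(k))
robot.move_linear(np.array([*xy,.092]),velocity=.15)
xy2=loc(D,.006,.151)
print(robot.move_linear(np.array([*xy2,.092]),velocity=.05,threshold=15))
s=robot.get_state(); print(s['time'],s['ee_pos'],s['force'],s['opening'])
xy=loc(D,.05,.151)
robot.move_linear(np.array([*xy,.092]),velocity=.15)
robot.move_linear(np.array([*xy,.25]),velocity=.2)
im=robot.grab_frame('top'); crop('top',im,110,150,190,110,4,'d1.png')
im=robot.grab_frame('scene'); crop('scene',im,190,150,140,95,5,'d2.png'); print(robot.get_state()['time'])
E
```

```text
False
6.8417 [0.54973104 0.14309891 0.09198289] [-0.79582313  0.00750388 -0.32572492] 0.00033296828889964325
8.325
```

View pics/d2.png

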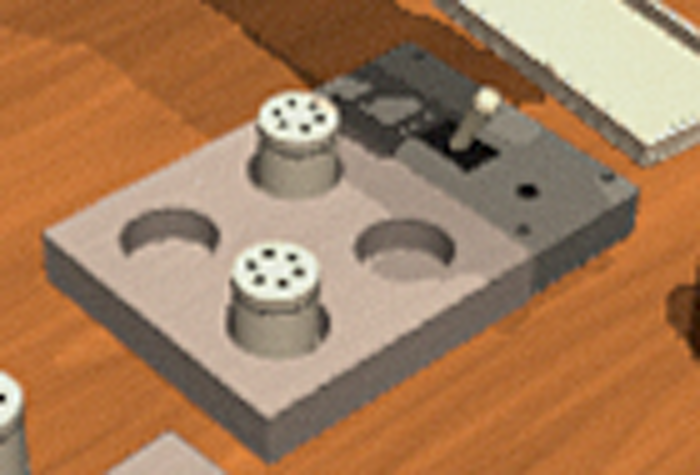

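View pics/d1.png

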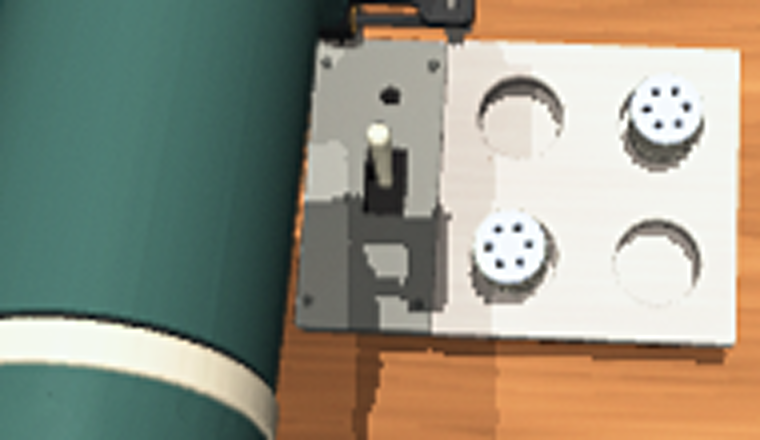

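The switch is still on in both views, with the tip at about (487,100) in the scene crop. I'll repeat the push in steps and take pictures partway.

```bash
python3 - <<'E'
from h import *
xy=loc(D,.06,.151); R0=robot.get_state()['tool_rot']
robot.move_linear(np.array([*xy,.092]),velocity=.2)
tiles=[]
for i,x in enumerate((.045,.03,.02,.006)):
    robot.move_linear(np.array([*loc(D,x,.151),.092]),velocity=.08,threshold=15)
    s=robot.get_state(); print(s['ee_pos'].round(4),s['force'].round(2))
    im=robot.grab_frame('scene'); tiles.append(cv2.resize(im[140:215,240:315,::-1],None,fx=5,fy=5,interpolation=cv2.INTER_CUBIC))
cv2.imwrite('pics/e.png',cv2.resize(np.vstack([np.hstack(tiles[:2]),np.hstack(tiles[2:])]),(600,600)))
E
```

```text
[0.5888 0.144  0.0929] [ 0.42  0.77 -0.82]
[0.5737 0.1436 0.0922] [ 0.08 -0.42  0.12]
[0.5636 0.1434 0.0921] [0.69 0.49 0.2 ]
[0.5496 0.1434 0.0921] [ 0.63 -0.52 -0.08]
```

View pics/e.png

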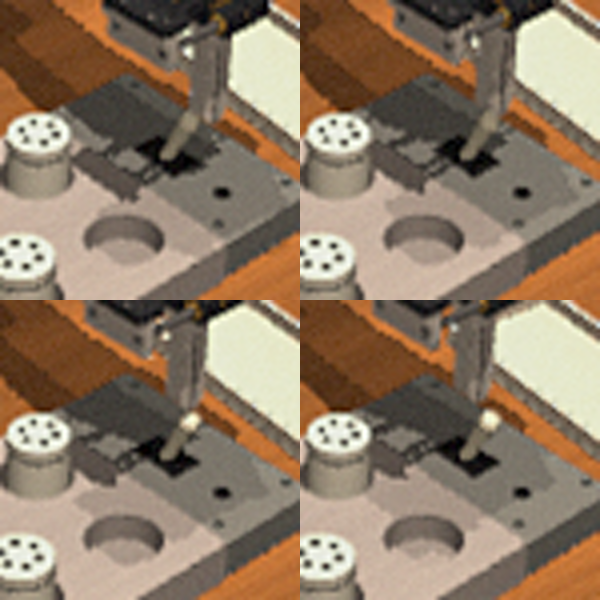

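```bash
python3 - <<'E'
from h import *
for x,y,z in [(.045,.151,.073),(.006,.151,.073),(.025,.151,.096),(0,.151,.04),(-.025,.151,.096),(.025,.18,.096)]:
    p=np.array([*loc(D,x,y),z]); print(x,y,z,w2pix('scene',p).round(1),w2pix('top',p).round(1))
# triangulate tip
def P(n):
    K,r,t=cam(n); return K@np.c_[cv2.Rodrigues(r)[0],t]
def tri(a,b):
    X=cv2.triangulatePoints(P('top'),P('scene'),np.array(a,float).reshape(2,1),np.array(b,float).reshape(2,1))[:,0]; X=X[:3]/X[3]
    c,s=np.cos(D[2]),np.sin(D[2]);d=X[:2]-D[:2]; print(X.round(4),'dock',(c*d[0]+s*d[1]).round(4),(-s*d[0]+c*d[1]).round(4))
tri((204.4,182.6),(287,169.2))
# root: top crop (385,187), scene (460,147)
tri((205.9,196.4),(281.6,179))
im=robot.grab_frame('top'); crop('top',im,150,110,90,110,5,'f1.png')
s=robot.get_state(); print(s['tool_rot'].round(3))
E
```

```text
0.045 0.151 0.073 [[290.8 176.7]] [[205.5 177.8]]
0.006 0.151 0.073 [[282.3 171.2]] [[204.7 191. ]]
0.025 0.151 0.096 [[286.8 168.2]] [[204.  182.8]]
0 0.151 0.04 [[280.6 178.3]] [[206.  195.2]]
-0.025 0.151 0.096 [[276.  161.3]] [[202.9 200.2]]
0.025 0.18 0.096 [[293.1 164.6]] [[193.8 182.5]]
[0.5699 0.143  0.0928] dock 0.0264 0.1506
[0.5428 0.1463 0.0343] dock -0.0007 0.1542
[[ 1.     0.011  0.   ]
 [ 0.011 -1.     0.   ]
 [ 0.    -0.    -1.   ]]
```

View pics/f1.png

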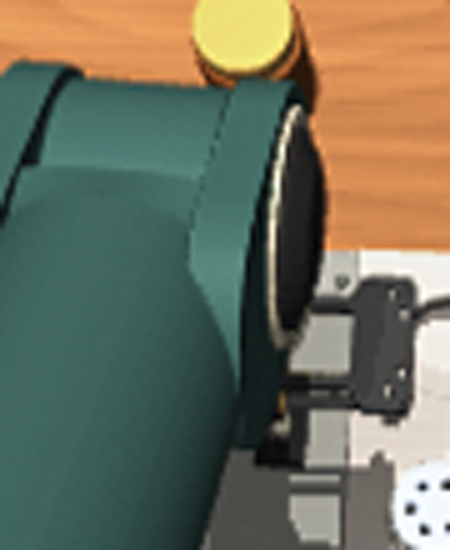

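The finger sits about 5 px higher in the scene view than the nominal tip should, so it passed over the bat. I'll check the fingertip height with the gripper closed and then with it open.

```bash
python3 - <<'E'
from h import *
xy=loc(D,.07,.151)
robot.move_linear(np.array([*xy,.092]),velocity=.2)
t=[]
for o in (0,.05,.09):
    robot.gripper_to(o); s=robot.get_state(); 
    im=robot.grab_frame('scene').copy()
    pts=[np.append(s['ee_pos'][:2],z)+np.append(s['tool_rot'][:2,1]*sg*o/2,0) for z in(.092,.073) for sg in(-1,1)]
    c=cv2.resize(np.ascontiguousarray(im[120:210,240:340,::-1]),None,fx=4,fy=4,interpolation=cv2.INTER_CUBIC)
    for p in w2pix('scene',pts): cv2.circle(c,(int((p[0]-240+.5)*4),int((p[1]-120+.5)*4)),2,(0,0,255),-1)
    t.append(c)
t.append(np.zeros_like(t[0]))
cv2.imwrite('pics/g.png',np.vstack([np.hstack(t[:2]),np.hstack(t[2:])])[:600])
E
```

```text
(no output)
```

View pics/g.png

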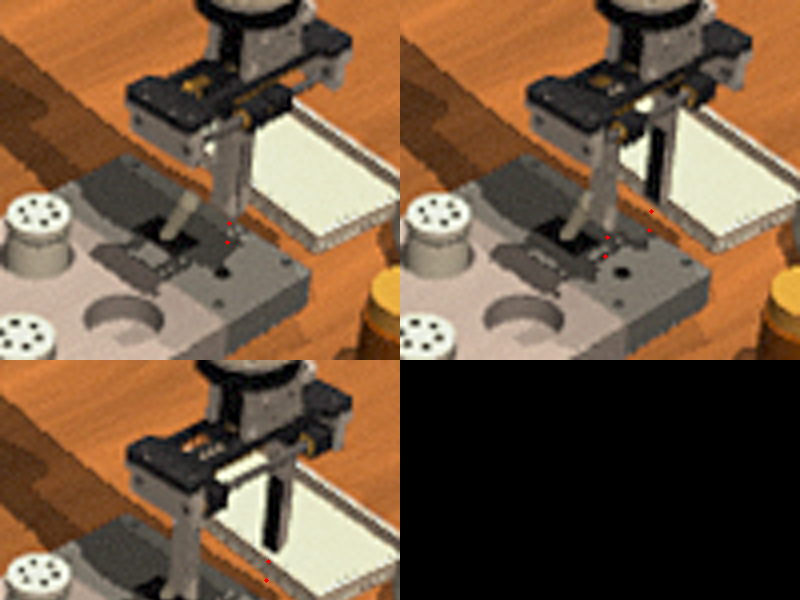

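The rendered fingertips (about (232,214) in the first tile) sit above the marks for the calculated tip. I can't tell whether that's a z error or an xy error, so I'll touch the panel gently and also look at the gripper from the top camera.

```bash
python3 - <<'E'
from h import *
robot.gripper_to(0)
xy=loc(D,.08,.165)
robot.move_linear(np.array([*xy,.092]),velocity=.15)
r=robot.move_linear(np.array([*xy,.025]),velocity=.02,threshold=4)
s=robot.get_state(); print(r,s['ee_pos'],s['force'],s['time'])
im=robot.grab_frame('scene'); crop('scene',im,240,120,100,90,6,'i1.png',w2pix('scene',[s['ee_pos'],s['ee_pos']-[0,0,.019]]))
im=robot.grab_frame('top'); crop('top',im,170,130,90,90,6,'i2.png',w2pix('top',[s['ee_pos'],s['ee_pos']-[0,0,.019]]))
robot.move_linear(np.array([*xy,.092]),velocity=.15)
E
```

```text
True [0.62339689 0.15796914 0.0283272 ] [-2.18494017  0.41048811  7.75171931] 17.7417
```

View pics/i1.png

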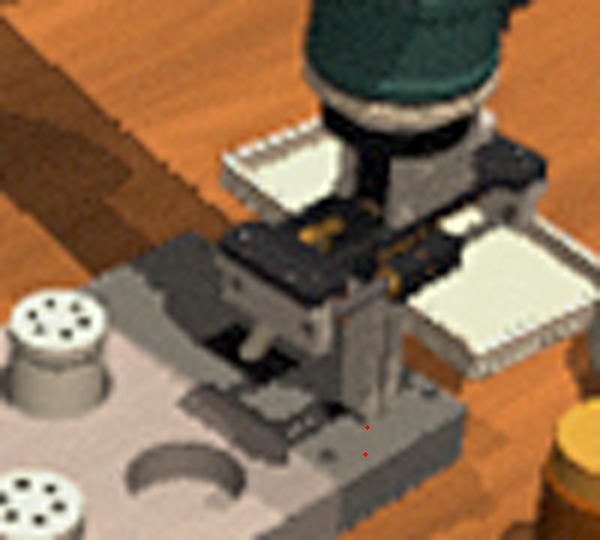

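View pics/i2.png

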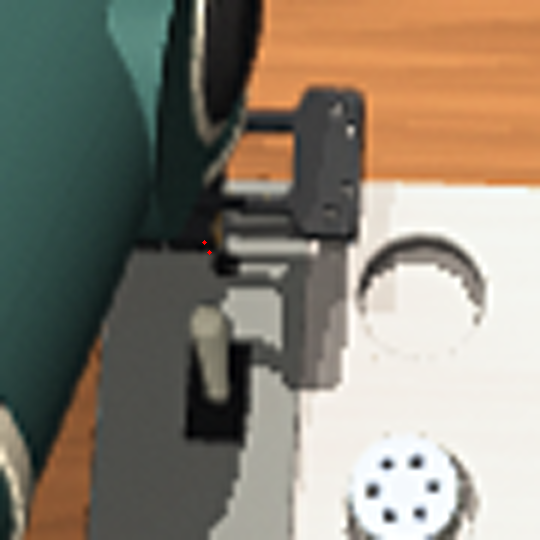

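The tip touched the panel (z = 40 mm) while the TCP reading was 28 mm. The real tip is therefore about 31 mm higher than the reported TCP and the stated geometry imply. I'll compare with the wrist camera to see whether there is an xy offset too.

```bash
python3 - <<'E'
from h import *
robot.move_linear(np.array([*loc(D,.0525+.03,.09),.22]),velocity=.2)
robot.gripper_to(.09)
ci=robot.camera_info('wrist'); s=robot.get_state(); im=robot.grab_frame('wrist'); top=robot.grab_frame('top'); sc=robot.grab_frame('scene')
K,r,t=cam('wrist',ci); Rc=cv2.Rodrigues(r)[0]; C=-Rc.T@t; print('cam in tool',(s['tool_rot'].T@(C-s['ee_pos'])).round(4),(Rc@s['tool_rot']).round(3))
print(s['ee_pos'],s['opening'])
def tip(d,sg): return s['ee_pos']+s['tool_rot']@[0,sg*s['opening']/2,d]
for d in(.019,0,-.012): print(d,w2pix('wrist',[tip(d,-1),tip(d,1)],ci).round(1).tolist())
P=[np.array([*loc(D,a,b),.04]) for a in(-.0525,.0525) for b in(-.0525,.0525)]+[np.array([*loc(D,.11,.21),.04]),np.array([*loc(D,.11,-.11),.04])]
pp=w2pix('wrist',P,ci); print(pp.round(1).tolist())
crop('wrist',im,0,0,512,384,1.5,'j1.png',list(pp))
crop('scene',sc,220,80,130,110,6,'j2.png',w2pix('scene',[tip(0,1),tip(0,-1),tip(-.012,1),tip(-.012,-1)]))
crop('top',top,140,90,130,110,6,'j3.png',w2pix('top',[tip(0,1),tip(0,-1),tip(-.012,1),tip(-.012,-1)]))
E
```

```text
cam in tool [ 0.0822 -0.0007 -0.1915] [[-0.     1.    -0.001]
 [-0.959 -0.001 -0.285]
 [-0.285  0.001  0.959]]
[0.62667083 0.0829902  0.22001682] 0.08962617760278081
0.019 [[199.7, 215.1], [313.0, 215.0]]
0 [[194.8, 224.6], [318.0, 224.5]]
-0.012 [[191.3, 231.6], [321.7, 231.5]]
[[352.9, 260.7], [281.4, 260.8], [360.3, 192.3], [283.4, 192.4], [164.0, 150.3], [408.9, 150.2]]
```

View pics/j1.png

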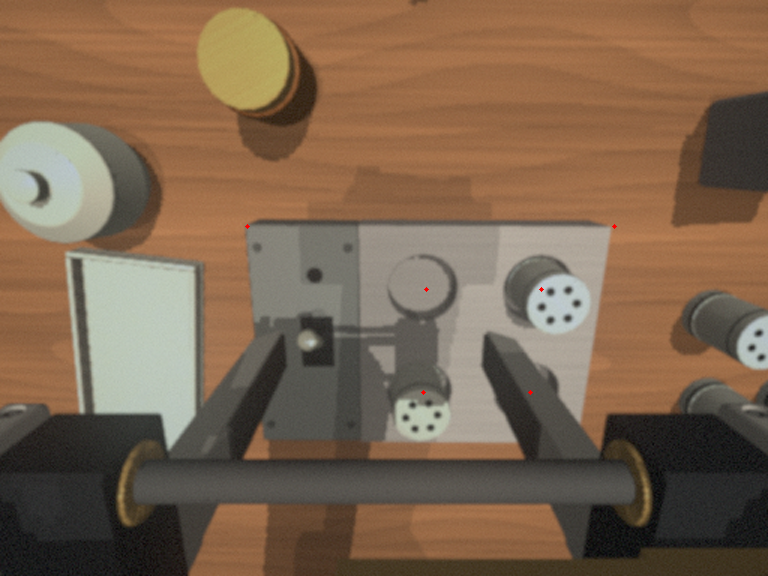

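View pics/j2.png

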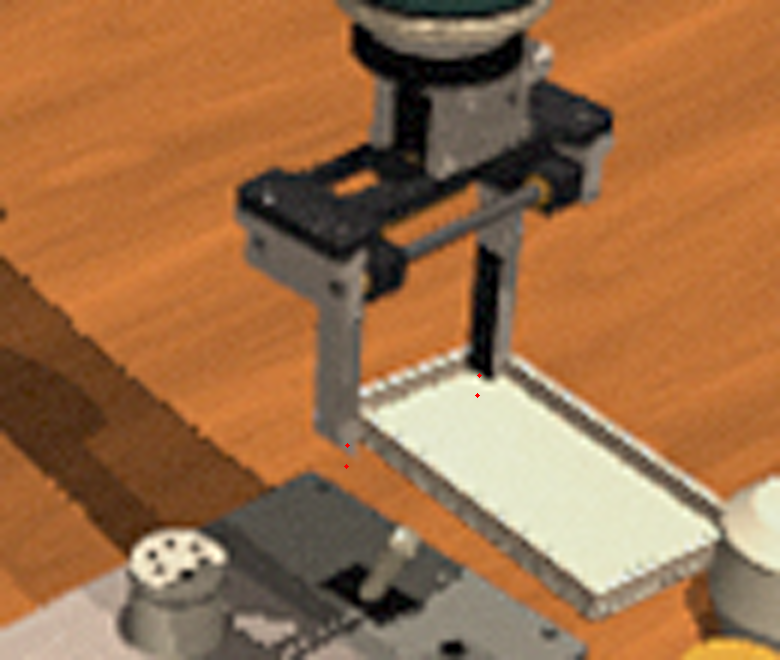

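View pics/j3.png

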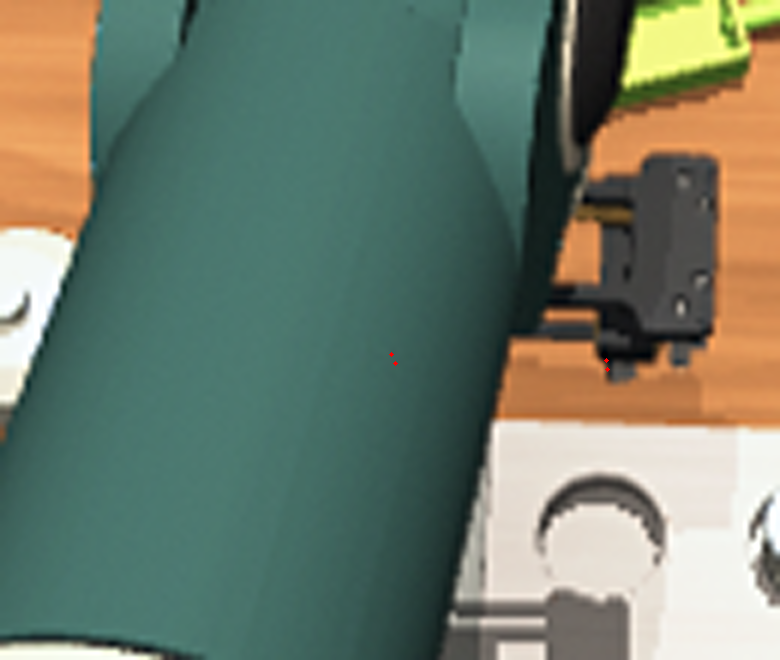

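The wrist view has the dock corners within about 1 px of prediction. The finger images fit an offset along the tool only: the tips are 12 mm behind the reported TCP, with xy agreeing. So the real pad centre is the reported z + 31 mm, and I'll compensate for that everywhere. Now to retry the switch.

```bash
cat >> h.py <<'E'
DZ=.031   # true pad centre z = reported TCP z + DZ
def lin(xy,z,v=.15,**k): return robot.move_linear(np.array([xy[0],xy[1],z-DZ]),velocity=v,**k)
E
python3 - <<'E'
from h import *
robot.gripper_to(0)
lin(loc(D,.072,.151),.2,.2); lin(loc(D,.072,.151),.094)
tiles=[]
for x in (.03,.006):
    print(lin(loc(D,x,.151),.094,.06,threshold=15),robot.get_state()['force'].round(2))
lin(loc(D,.06,.151),.094); lin(loc(D,.06,.151),.27,.2)
im=robot.grab_frame('scene'); crop('scene',im,190,150,140,95,5,'k1.png')
im=robot.grab_frame('top'); crop('top',im,110,150,190,110,4,'k2.png'); print(robot.get_state()['time'])
E
```

```text
False [ 0.78 -0.   -0.17]
False [-0.78 -0.2   0.27]
26.675
```

View pics/k1.png

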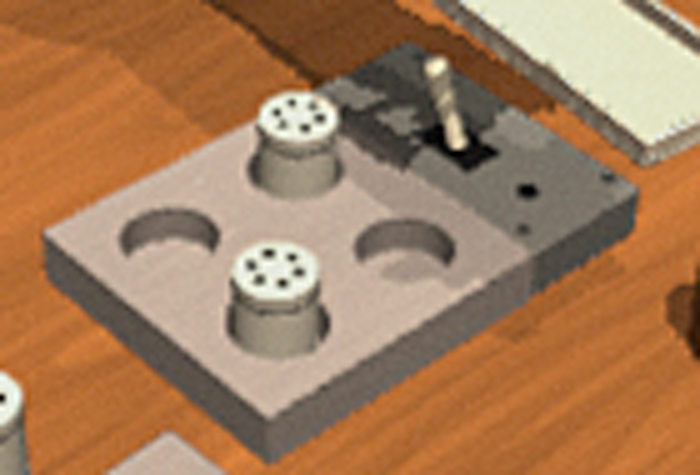

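View pics/k2.png

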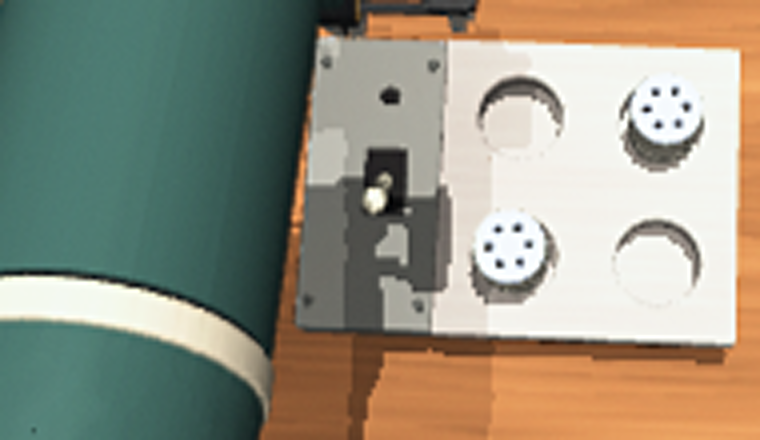

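The switch is off: the tip is at (436,65) in the scene crop and (375,203) in the top crop, leaning towards the robot. Next, the dried canisters go to the tray.

```bash
cat >> h.py <<'E'
H=.21; G=.054
def st(): 
    s=robot.get_state(); return f"t={s['time']:.1f} p={s['ee_pos'].round(3)} f={s['force'].round(1)} o={s['opening']:.4f}"
def pick(xy,base,a,op=.074):
    p=np.array([*xy,H-DZ]); s=robot.get_state()['ee_pos']
    if s[2]<H-DZ-.005: robot.move_linear(np.array([s[0],s[1],H-DZ]),velocity=.25)
    k=best(p,a); robot.move_ptp(p,rot(k)); robot.gripper_to(op)
    hit=lin(xy,base+G,.12,threshold=12)
    robot.gripper_to(.03); o=robot.get_state()['opening']
    print('pick',hit,st(),'held' if .045<o<.06 else 'MISS')
    lin(xy,H,.2); print(' lifted',st()); return o
def place(xy,base,a,op=.074):
    p=np.array([*xy,H-DZ]); k=best(p,a); robot.move_ptp(p,rot(k))
    lin(xy,base+G+.012,.12,threshold=12)
    hit=lin(xy,base+G-.003,.03,threshold=4)
    print('place',hit,st()); robot.gripper_to(op); lin(xy,H,.2); print(' out',st())
E
python3 - <<'E'
from h import *
c=lambda x,y:((x+.5)/4-.5+110,(y+.5)/4-.5+150)
w=pix2w('top',[c(666,108),c(511,247)],.084)[:,:2]; print(w, loc(D,.0525,-.0525),loc(D,-.0525,.0525))
o=pick(w[1],.012,D[2]+np.pi/2)
for n in('scene',):
    im=robot.grab_frame(n); crop(n,im,170,60,190,150,4,'l1.png')
E
```

```text
[[ 0.59795514 -0.06007409]
 [ 0.4929124   0.04569845]] [ 0.59818883 -0.05981303] [0.49206986 0.04405595]
pick False t=30.4 p=[0.493 0.046 0.035] f=[-1.4  1.9  5.4] o=0.0515 held
 lifted t=31.2 p=[0.492 0.046 0.178] f=[ 0.7  0.  -1.4] o=0.0518
```

View pics/l1.png

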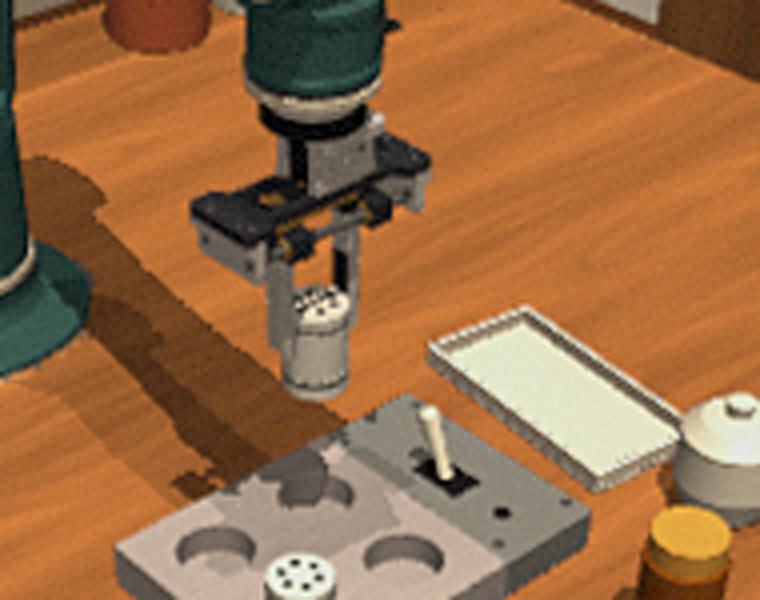

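The canister is held upright, with its top at about (322,300). Placing both dried ones.

```bash
python3 - <<'E'
from h import *
a=T[2]+np.pi/2
place(loc(T,-.055,0),.005,a)
c=lambda x,y:((x+.5)/4-.5+110,(y+.5)/4-.5+150)
w=pix2w('top',[c(666,108)],.084)[0,:2]
o=pick(w,.012,D[2]+np.pi/2)
if .045<o<.06: place(loc(T,.055,0),.005,a)
im=robot.grab_frame('scene'); crop('scene',im,170,100,190,150,4,'m1.png')
E
```

```text
place True t=34.2 p=[0.443 0.336 0.028] f=[0.6 0.8 0. ] o=0.0517
 out t=35.6 p=[0.442 0.335 0.178] f=[ 0.1 -0.7  0. ] o=0.0742
pick False t=39.2 p=[ 0.598 -0.06   0.035] f=[-0.5  0.8  3.6] o=0.0521 held
 lifted t=40.1 p=[ 0.597 -0.06   0.178] f=[-0.   0.4 -1. ] o=0.0518
place True t=43.3 p=[0.552 0.324 0.028] f=[1.2 1.3 1.1] o=0.0515
 out t=44.8 p=[0.552 0.324 0.178] f=[ 0.3 -0.4 -0.7] o=0.0740
```

View pics/m1.png

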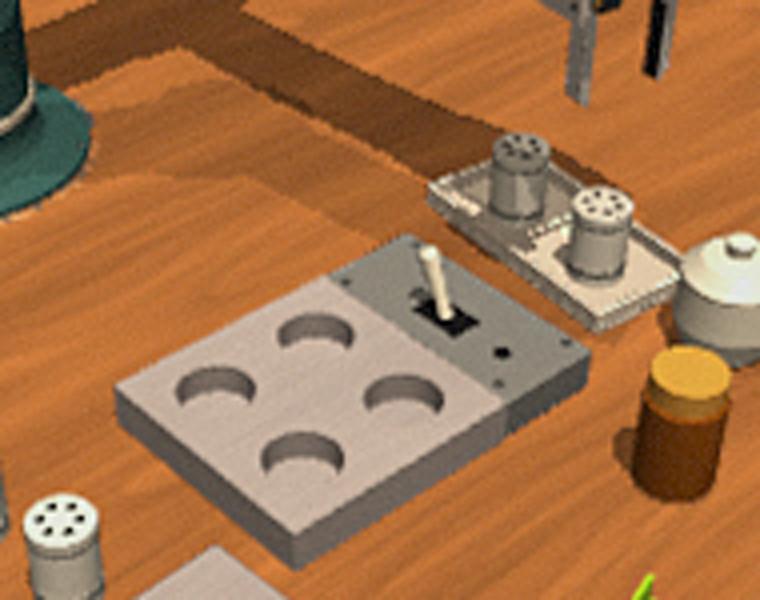

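Both dried canisters are standing in the tray, the dock is empty and the switch is still off. Now I'll re-measure the damp ones and choose jaw angles.

```bash
cat >> h.py <<'E'
def turq(im):
    hsv=cv2.cvtColor(im,cv2.COLOR_RGB2HSV); m=((hsv[...,0]>70)&(hsv[...,0]<95)&(hsv[...,1]>120)&(hsv[...,2]>150)).astype(np.uint8)
    cs,_=cv2.findContours(m,cv2.RETR_EXTERNAL,cv2.CHAIN_APPROX_NONE); return [cv2.fitEllipse(c)[0] for c in cs if 80<cv2.contourArea(c)<500]
def damps(im):
    out=[]
    for c in caps(im):
        w=pix2w('top',c[:2],.072)[0,:2]
        if w[1]<-.17 and .3<w[0]<.75 and c[2]<300: out.append(w)
    return np.array(out)
def angle(xy,others,op):
    b=None
    for a in np.arange(0,np.pi,np.pi/36):
        u=np.array([np.cos(a),np.sin(a)]); v=np.array([-u[1],u[0]]); m=9
        for sg in(-1,1):
            for r in(op/2,op/2+.0125):
                for w in(-.008,0,.008):
                    q=xy+sg*r*u+w*v
                    m=min(m,min([np.linalg.norm(q-o)-.026 for o in others] or [9]))
        m=min(m,.03)-.001*abs(np.sin(a-np.pi/2))
        if b is None or m>b[0]: b=(m,a)
    return b
E
python3 - <<'E'
from h import *
im=robot.grab_frame('top'); crop('top',im,290,130,200,150,4,'n1.png')
d=damps(im); t=np.array([pix2w('top',x,.072)[0,:2] for x in turq(im)]); np.save('turq.npy',t); print(d.round(4),t.round(4))
for i,x in enumerate(d): print(angle(x,[*np.delete(d,i,0),*t],.074), robot.ik(np.array([*x,.05-DZ]),rot(1.57)) is not None)
print(pix2w('top',[(409.6,156.8),(400,113)],0)[:,:2])
E
```

```text
[[ 0.4696 -0.3513]
 [ 0.4634 -0.268 ]
 [ 0.5451 -0.3544]
 [ 0.5621 -0.2507]] [[ 0.3449 -0.2697]
 [ 0.3736 -0.3543]]
(np.float64(0.024709526168445718), np.float64(0.8726646259971648)) True
(np.float64(0.02923395555688102), np.float64(0.6981317007977318)) True
(np.float64(0.029826351822333067), np.float64(1.7453292519943295)) True
(np.float64(0.029826351822333067), np.float64(1.7453292519943295)) True
[[ 0.70032389 -0.48030698]
 [ 0.84621729 -0.45618788]]
```

View pics/n1.png

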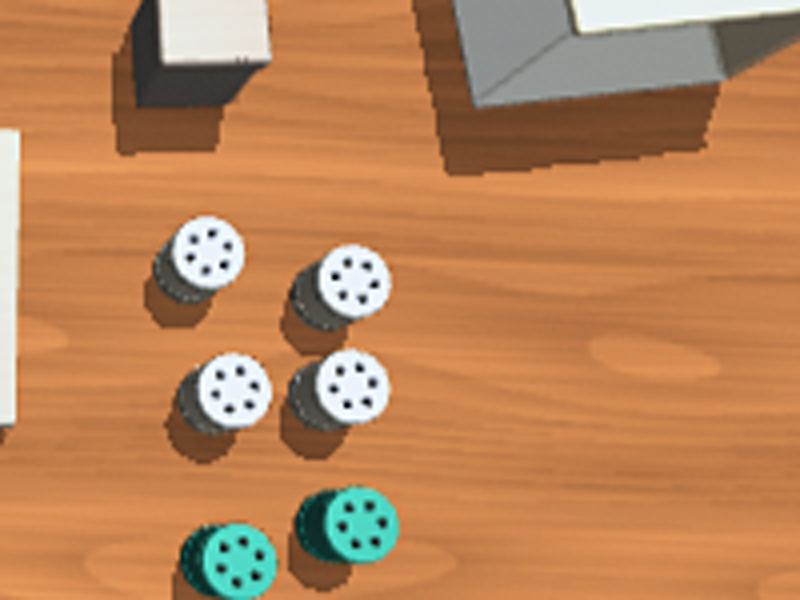

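The four white canisters haven't moved: (208,253), (354,282), (234,390) and (352,386). The turquoise pair at (240,560) and (361,525) stays out of the selection. Picking the first damp one now.

```bash
cat > run.py <<'E'
from h import *
import sys
def go(ti,pk,tag):
    im=robot.grab_frame('top'); d=damps(im); t=np.load('turq.npy'); print(d.round(4).tolist())
    if len(d)==0: return
    x=d[np.argmin(np.linalg.norm(d-np.array(ti),axis=1))]
    i=np.argmin(np.linalg.norm(d-x,axis=1)); m,a=angle(x,[*np.delete(d,i,0),*t],.074); print('target',x.round(4),'clr',round(m,4))
    if m<.008: print('tight'); return
    o=pick(x,0,a)
    if not .045<o<.06: return
    place(loc(D,*pk),.012,D[2]+np.pi/2)
    for n,(u,v,w,h) in {'scene':(90,140,230,145),'top':(170,130,230,145)}.items():
        crop(n,robot.grab_frame(n),u,v,w,h,3,f'{tag}_{n}.png')
e=sys.argv; go((float(e[1]),float(e[2])),(float(e[3]),float(e[4])),e[5])
E
python3 run.py .5621 -.2507 .0525 -.0525 o1
```

```text
[[0.4697, -0.3512], [0.4634, -0.268], [0.5451, -0.3544], [0.5621, -0.2506]]
target [ 0.5621 -0.2506] clr 0.0298
pick False t=49.1 p=[ 0.562 -0.251  0.023] f=[-0.4  1.5  3. ] o=0.0514 held
 lifted t=50.1 p=[ 0.562 -0.25   0.178] f=[-1.   0.2 -2.9] o=0.0518
place True t=52.5 p=[ 0.598 -0.06   0.035] f=[1.5 0.1 1.3] o=0.0516
 out t=54.0 p=[ 0.598 -0.06   0.178] f=[-0.4  0.4  1.1] o=0.0745
```

View pics/o1_scene.png

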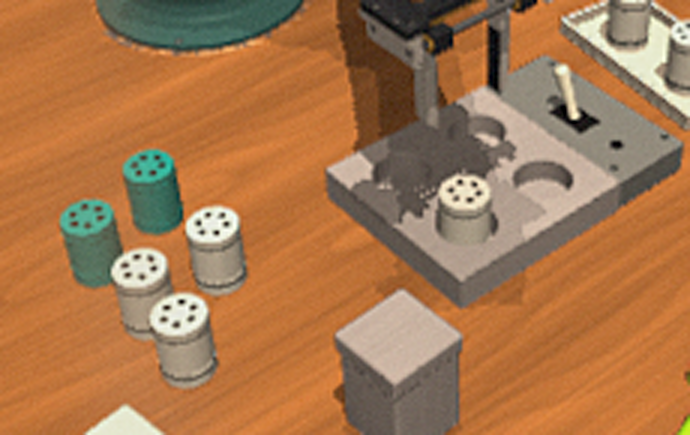

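View pics/o1_top.png

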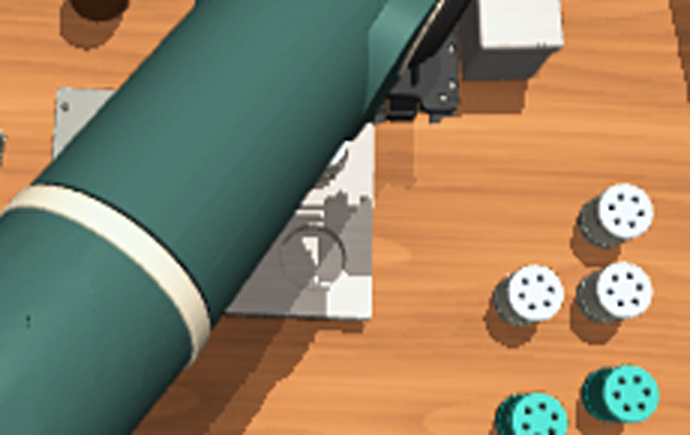

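The first damp canister is seated in the far-right pocket, standing as proud of the dock as before, at (464,190) in the scene. Next I'll place the second and third.

```bash
python3 run.py .5451 -.3544 .0525 .0525 o2 && python3 run.py .4634 -.268 -.0525 .0525 o3
```

```text
[[0.4633, -0.268], [0.4696, -0.3509], [0.5451, -0.3544]]
target [ 0.5451 -0.3544] clr 0.03
pick False t=57.4 p=[ 0.545 -0.354  0.023] f=[-0.2  0.7  3. ] o=0.0519 held
 lifted t=58.4 p=[ 0.545 -0.354  0.178] f=[ 0.7 -0.1 -2. ] o=0.0515
place True t=61.5 p=[0.597 0.045 0.034] f=[1.2 0.3 0.3] o=0.0515
 out t=63.0 p=[0.597 0.045 0.178] f=[ 0.7  1.3 -0.6] o=0.0740
[[0.4633, -0.268], [0.4831, -0.3936]]
target [ 0.4633 -0.268 ] clr 0.03
pick False t=66.5 p=[ 0.463 -0.268  0.023] f=[-0.3  0.9  4.8] o=0.0518 held
 lifted t=67.5 p=[ 0.463 -0.268  0.178] f=[-0.7 -0.4 -2.3] o=0.0510
place True t=70.3 p=[0.492 0.044 0.034] f=[ 0.7  0.1 -1.6] o=0.0517
 out t=71.8 p=[0.492 0.044 0.178] f=[-0.6  0.8 -0.1] o=0.0739
```

View pics/o3_scene.png

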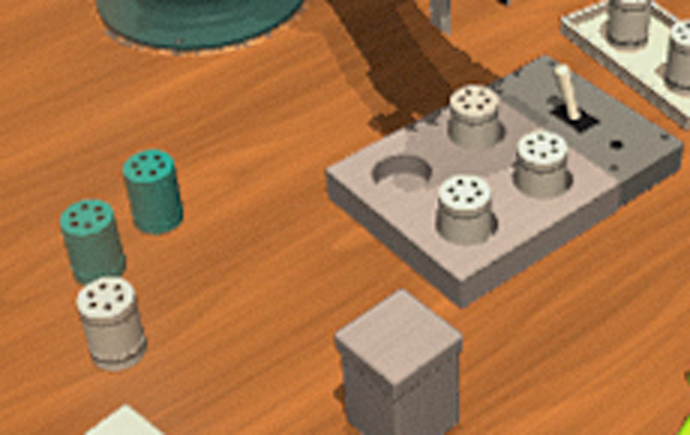

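View pics/o3_top.png

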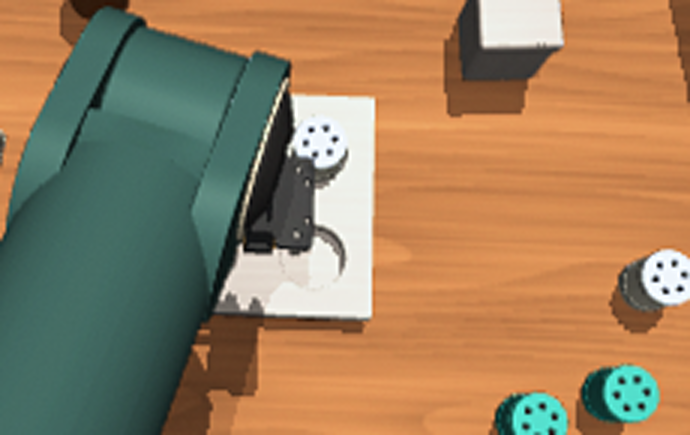

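The last damp canister has been knocked about 45 mm to (0.483, -0.394). It is upright at (667,278) in the top view. The other three are seated and the switch is still off. I'll re-measure and pick it.

```bash
python3 run.py .4831 -.3936 -.0525 -.0525 o4
python3 - <<'E'
from h import *
# retreat to low-x side over the panel, close for switch
robot.gripper_to(0)
xy=loc(D,-.075,.151); p=np.array([*xy,H-DZ]); robot.move_ptp(p,rot(best(p,D[2]+np.pi/2)))
for n,(u,v,w,h) in {'scene':(170,120,190,130),'top':(100,130,230,145)}.items():
    crop(n,robot.grab_frame(n),u,v,w,h,3 if n=='top' else 4,f'q_{n}.png')
print(st())
E
```

```text
[[0.4832, -0.3936]]
target [ 0.4832 -0.3936] clr 0.03
pick False t=75.7 p=[ 0.483 -0.394  0.023] f=[-0.1  2.   4.2] o=0.0518 held
 lifted t=76.6 p=[ 0.483 -0.393  0.178] f=[ 0.2  0.4 -2.9] o=0.0516
place True t=79.5 p=[ 0.493 -0.061  0.034] f=[ 0.5  0.9 -1.5] o=0.0519
 out t=81.0 p=[ 0.493 -0.061  0.178] f=[ 0.2  0.3 -0.6] o=0.0738
t=83.2 p=[0.469 0.141 0.179] f=[-0.7 -0.2 -0.4] o=0.0002
```

View pics/q_scene.png

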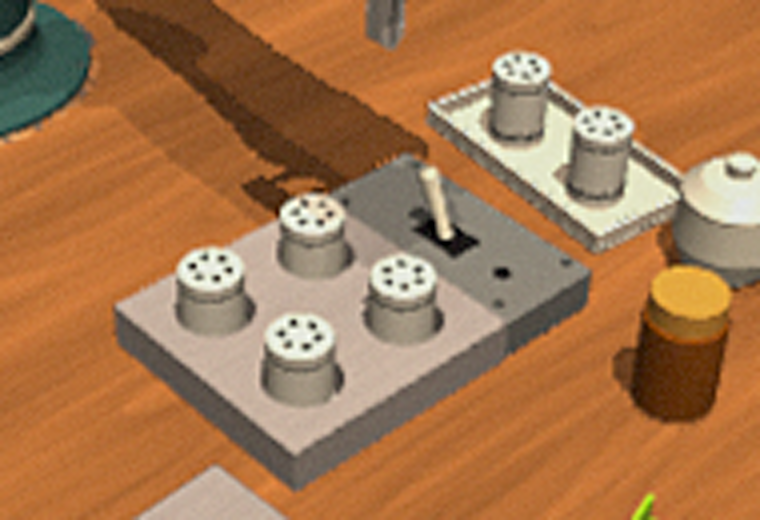

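View pics/o4_top.png

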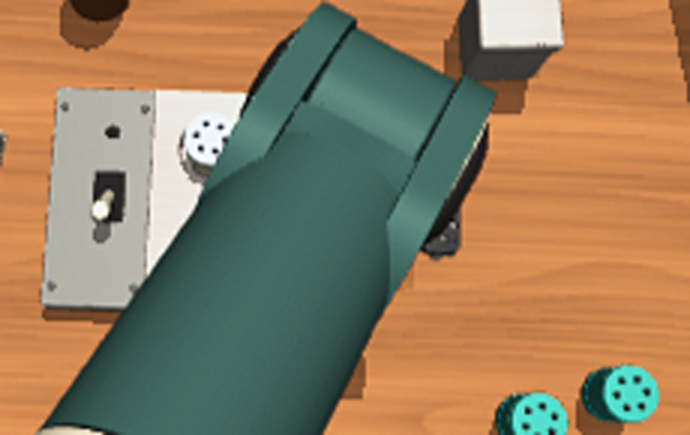

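All four damp canisters are seated in their pockets, both dried ones stand in the tray, and the switch is off. Now I'll flip it back on.

```bash
python3 - <<'E'
from h import *
lin(loc(D,-.072,.151),.094)
print(lin(loc(D,-.006,.151),.094,.06,threshold=15))
lin(loc(D,-.06,.151),.094); lin(loc(D,-.06,.151),.25,.2)
p=np.array([.147,.607,.24]); robot.move_ptp(p,rot(best(p,1.33)))
for n,(u,v,w,h) in {'scene':(170,120,190,130),'top':(90,90,310,200)}.items():
    crop(n,robot.grab_frame(n),u,v,w,h,4 if n=='scene' else 2.5,f'r_{n}.png')
print(st())
E
```

```text
False
t=89.0 p=[0.148 0.607 0.24 ] f=[ 0.7  0.6 -0.4] o=0.0008
```

View pics/r_scene.png

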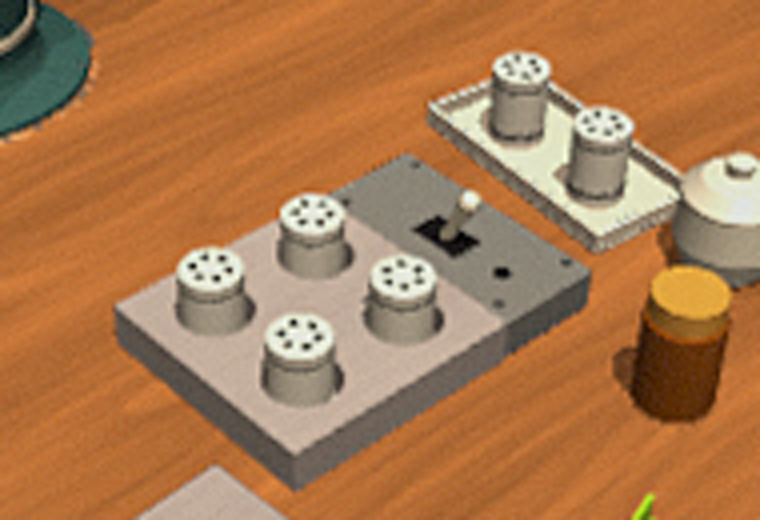

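View pics/r_top.png

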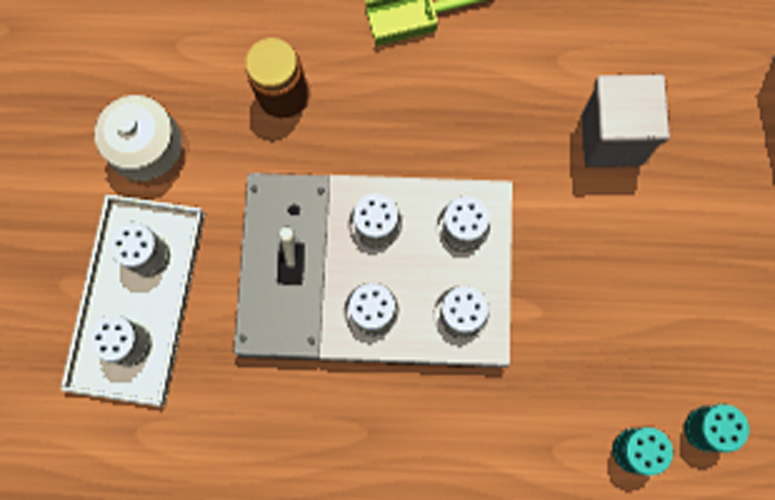

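The switch is on, with its tip at (287,235) in the top view and leaning towards the dot. All six canisters are upright in place, and the sugar pot, jar, caddy and turquoise pair haven't moved. Handing in.

```bash
python3 - <<'E'
from h import *
robot.sign_off()
E
```

```text
the job is handed in; nothing more can be done
```

The changeover is done and handed in at about 89 s. I switched the dock off, stood the two dried canisters in the tray, put the four damp ones in a pocket each, and then switched it back on.

- **Last check:** the final pictures show both dried canisters upright in the tray, all four damp ones seated, and the bat leaning towards the dot. The sugar pot, tea caddy, honey jar and turquoise pair look unmoved, and the arm was clear of everything. `sign_off` gives no verdict.
- **Switch missed at first:** my first two pushes passed over the bat without touching it. A light touch on the panel (about 8 N) showed the real fingertips are about 31 mm higher than the stated tool geometry implies. I corrected for that from then on, and the switch was off before anything left or entered the dock.
- **Knocked canister:** one damp canister was knocked about 45 mm aside mid-run, so I measured it again before picking it.

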